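# Set a stud's stop collar with the fork gauge

## Robot

A 7-joint arm with a two-finger parallel gripper is mounted at the origin on the work surface. World frame = base frame: x ahead of the robot, y to its left, z up, the work surface at z = 0. Lengths are in m, angles in rad, forces in N, time in s.
With the tool pointing down it reaches from about 0.425 to 0.875 m from the base axis. Payload 4.7 kg.
Tool frame: the origin (TCP) lies midway between the tips of the shut fingers; the grasp point (between the pads) lies 19 mm behind it; z points along the fingers, x is the direction in which the jaws open and shut, and the axes are right-handed (so a half turn about z gives the same grasp; the last joint's range is limited). The gripper opens to 85 mm and grips with 20 to 120 N. Pads are 22 mm wide; open, the fingers measure 114 mm over their backs; the gripper's body (76 mm by 85 mm) begins 54 mm behind the grasp point. The pads swing forward as they close: fully open they stand 13 mm farther back than shut.
Start: joints at [1.33, 0.321, -0.07, 1.45, 0.023, 1.371, -0.057], TCP at [0.164, -0.629, 0.231] pointing down, gripper open.
Joint ranges: [-2.86, 2.86], [-0.3, 2.09], [-1.38, 1.24], [0.06, 2.45], [-1.56, 4.7], [0.09, 2.05], [-2.69, 2.69]. Speed limits (rad/s): [2.57, 2.57, 3.14, 3.14, 3.14, 3.14, 3.14].

## Interface

Orientations are given as a unit quaternion [x, y, z, w].
In Python, from plant import ctrl gives the robot as it stands. The module is installed in compiled form; this text tells all that it offers.
- The arm moves only by the tool arm_command, never from a script. Its argument "steps" is one flat list of numbers, 7 for each row, row after row: the shift along the tool's x, y, z in mm, then the turn, a rotation vector about the tool's x, y, z in rad, then the gripper's target within -1 to 1 (fully open at 1, half-way at 0, shut at -1). A call has 1 to 20 rows; each row shifts and turns the commanded pose from where the row before left it, along the tool's axes as they then stand; what a row does not reach is not made up. A row lasts 1/12 s, in which the tool goes at most 41.7 mm and 7.16 degrees, less where a joint would pass 70% of its speed; a pose out of reach is approached as far as the arm can. A call is refused whole if a number of a shift passes 41.7 or a number of a turn 0.125, either way. A call with a gripper value outside its range is refused whole. The fingers move at their own pace and stop on an object; "force" is the grip in N (left out, the last holds). Time passes only in rows, so rows that do not move let the fingers close. It gives the time, the measured TCP pose, the force and the opening at its end, in the units of the state.
- ctrl.state(): the state, without advancing time (a new reading comes with each control period).
- ctrl.snapshot(name): name is "scene" or "top"; returns a dict with "frame" (400x640x3 uint8, red, green, blue), "K" (3x3 intrinsics, pixels), "origin" and "orientation" of the camera in the world. Camera axes: x right, y up, looking along -z (the intrinsics and any distortion apply to the point x, -y, -z); pixel columns grow to the right and rows downward; lengths in m; the calibration is good to about 2 mm. A picture is of the moment at which its call begins. There is no depth.
- ctrl.finish_job(): hands the job in, once; it reports no verdict.
The state is a dict: "clock": time; "joint_pos": joint angles; "qd": joint speeds; "joint_torque": joint torques, N m; "eef_pos": TCP position; "eef_rot": TCP orientation; "force": force on the tool from outside, world axes, zero at the start; "torque": the same for the moment, N m; "opening": finger opening in m.
Only numpy, scipy, OpenCV 4.12 (cv2) and the standard library are available. Lean on these libraries where they do the work, as an engineer would, in place of code of your own. Each camera call takes 0.05 s, during which the arm holds its last target. There are 200 camera calls.

## Task

Set the stop collar on the threaded rod to the height of the taller fork gauge: slide the taller gauge in along the base plate, under the collar, until its slot is fully home on the rod, then spin the knurled collar down until it bears snugly on the gauge, finger-tight but never forced. Leave the gauge nipped there, let go of everything, and leave the shorter gauge and the other things on the bench alone.

Things in the scene. Friction and masses are not known exactly. Their poses are not given: they have to be found in the camera images.
- stand: Fixed aluminium base plate 120 x 90 x 12 mm with an upright 16 mm threaded rod that ends 118 mm above the bench. Origin on the rod's axis at the plate's underside, z up. The plate runs from x = -75 to +45 mm. The gauge goes in from the -x end, moving towards +x, its axes along the stand's.
- rod_foot (a point): Point on the rod's axis on the plate's upper face, 12 mm above the bench, where the gauge stands.
- channel_mouth (a point): Middle of the mouth of the channel on the plate, 40 mm from the rod's axis along the stand's -x. The channel lies between two steel rails, 8 mm high and 8 mm wide, that run from here along the stand's x to 25 mm beyond the rod's axis; it is 48 mm wide and centred on the rod.
- collar: Dark steel knurled collar on the rod, 42 mm in diameter, 30 mm tall; origin at the centre of its flat underside, z up. Quick right-hand thread, 12 mm of travel per turn: clockwise seen from above lowers it 1.91 mm per radian. At the start its underside is 45 to 48 mm above the base plate. It stays where it is left and does not go down by pushing lightly.
- collar_grip (a point): Point on the collar's axis 24 mm above its underside, at which to grip it across any diameter. The collar turns with a steady drag of about 0.07 N m. Where it touches the gauge the turning moment changes, then rises steeply: one to two tenths of a radian past first touch is snug (about 5 to 15 N along the rod); half a radian forces it (over 35 N) and marks the gauge.
- gauge_tall: Taller white plastic fork gauge, 40 mm tall, 0.13 to 0.21 kg, loose. Origin at its underside where the rod's axis lies when fully home; x points out of the slot's open end, z up. Slot 22 mm wide, back wall at x = -8 mm, prongs end at +24 mm. Head 42 mm wide from x = -20 to +24 mm; the tail is a bar 16 mm wide from x = -20 to -120 mm, as tall as the head.
- gauge_grip (a point): Point in the tall gauge's tail to grip across its 16 mm width (along the gauge's y): 85 mm behind the origin, 27 mm above the underside, 13 mm below the top.
- gauge_short: The shorter fork gauge, same outline and material but 25 mm tall; leave it alone. Same origin and axes.
- tape_roll: Roll of paper tape, 84 mm across and 22 mm tall, lying on the bench; leave it alone. Origin at the centre of its underside.
- glue_bottle: White bottle, 50 mm across, 130 mm tall, standing at the back; leave it alone. Origin at its underside.
- sign_ring: White plastic sign ring, 120 mm across and 45 mm tall, at the back; leave it alone. Origin at its underside.
- driver: Screwdriver lying on the left; leave it alone.
There are look-alikes about, which are no part of the job. Leave any blue or purple look-alike of the gauge_tall alone.

How it is judged:
By the outcome, as a careful person would: the job done as asked, in the order asked, and still so for the second after the job is handed in, with the robot touching nothing.
It also fails if it takes over 72 s, if anything falls off the work surface, if the arm or the gripper's body presses on something with over 40 N, if the wrist force passes 120 N, or if a joint passes its speed limit or range.

## Working session

There is one attempt and no reset: what is moved stays moved. The work goes in short steps, Python scripts to look and compute and a tool call to move; the robot and the scene stay as the last step left them, time stands still between calls to the robot, and variables do not carry over. Pictures are saved under pics/ and viewed, about 8 in all and at most 12, crops included, and the job is handed in when it is done.

Besides the shell and the picture viewer there is one more tool, called after "Request:" as name(argument=value, ...) on one line, values as JSON. arm_command: Moves the arm, as the interface text tells. Its arguments: {"type":"object","properties":{"steps":{"type":"array"},"force":{"type":"number"}},"required":["steps"]}

```bash
mkdir -p pics
cat > h.py <<'E'
import numpy as np, cv2
from scipy.spatial.transform import Rotation as R
from plant import ctrl
def snap(n,name,crop=None,scale=1):
    s=ctrl.snapshot(n); f=cv2.cvtColor(s["frame"],cv2.COLOR_RGB2BGR)
    if crop: f=f[crop[1]:crop[3],crop[0]:crop[2]]
    if scale!=1: f=cv2.resize(f,None,fx=scale,fy=scale,interpolation=cv2.INTER_CUBIC)
    cv2.imwrite(f"pics/{name}.png",f); return s
def ray(s,u,v):
    d=np.linalg.inv(s["K"])@[u,v,1]; d=np.array([d[0],-d[1],-d[2]])
    return np.array(s["origin"]),R.from_quat(s["orientation"]).as_matrix()@d
def atz(s,u,v,z):
    o,d=ray(s,u,v); return o+d*(z-o[2])/d[2]
def proj(s,p):
    c=R.from_quat(s["orientation"]).as_matrix().T@(np.array(p)-s["origin"])
    q=s["K"]@[c[0],-c[1],-c[2]]; return q[:2]/q[2]
E
python3 - <<'E'
from h import *
import pickle
print(ctrl.state())
for n in("scene","top"):
    s=snap(n,n+"0"); print({k:v for k,v in s.items() if k!="frame"}); pickle.dump(s,open(n+"0.pkl","wb"))
E
```

```text
{'clock': 0.0, 'joint_pos': array([ 1.33008897,  0.32184388, -0.0700973 ,  1.45168014,  0.02260105,
        1.37077564, -0.05690023]), 'qd': array([-1.43839396e-04, -8.48475596e-04,  5.28942216e-04, -1.21555746e-03,
       -8.73770290e-04,  6.53547608e-04, -4.94421350e-05]), 'joint_torque': array([ 9.39748725e-05, -4.93580747e+01, -3.82363508e-01, -3.14329720e+01,
        1.29789850e-02,  1.13120733e-02,  1.59691388e-05]), 'eef_pos': array([ 0.16366379, -0.62850702,  0.23020745]), 'eef_rot': array([ 7.91232916e-01, -6.11514146e-01, -7.87384735e-04, -5.48934846e-04]), 'force': array([ 0.04722027,  0.62583564, -0.70261746]), 'torque': array([ 0.01500779, -0.06281958, -0.00630334]), 'opening': 0.08530508929622244}
{'K': array([[439.24993781,   0.        , 307.58379005],
       [  0.        , 439.24993781, 190.32580766],
       [  0.        ,   0.        ,   1.        ]]), 'origin': array([ 1.34875047, -0.02775535,  1.17587153]), 'orientation': array([0.2465192 , 0.22281065, 0.65061966, 0.68284534])}
{'K': array([[438.58837284,   0.        , 323.852585  ],
       [  0.        , 438.58837284, 201.12852188],
       [  0.        ,   0.        ,   1.        ]]), 'origin': array([0.38133472, 0.05069948, 1.1358505 ]), 'orientation': array([ 0.03698013, -0.04187152, -0.69952784,  0.71241845])}
```

View pics/scene0.png

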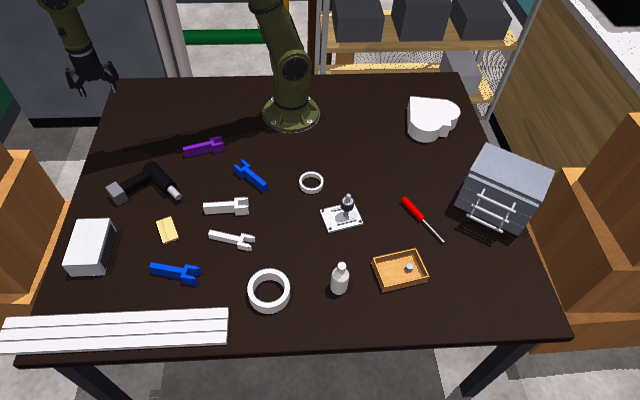

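View pics/top0.png

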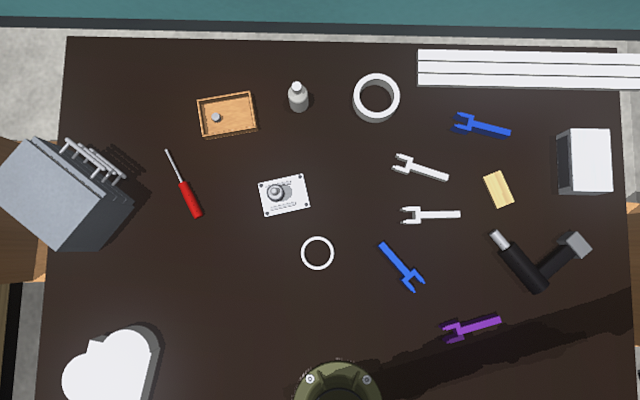

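The scene picture shows white gauges at about (227,206) and (232,240), and the stand at (342,215). In the top picture the gauges are at (431,214) and (420,168), and the stand is at (285,195). Next I'll enlarge these to tell which gauge is the taller.

Run:
```python
from h import *
a=cv2.imread("pics/top0.png"); b=cv2.imread("pics/scene0.png")
A=cv2.resize(a[140:240,250:475],(790,351),interpolation=cv2.INTER_CUBIC)
B=cv2.resize(b[185:260,195:370],(560,240),interpolation=cv2.INTER_CUBIC)
C=np.zeros((600,790,3),np.uint8); C[:351]=A; C[355:595,:560]=B
cv2.imwrite("pics/m.png",C)
```

```text
(no output)
```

View pics/m.png

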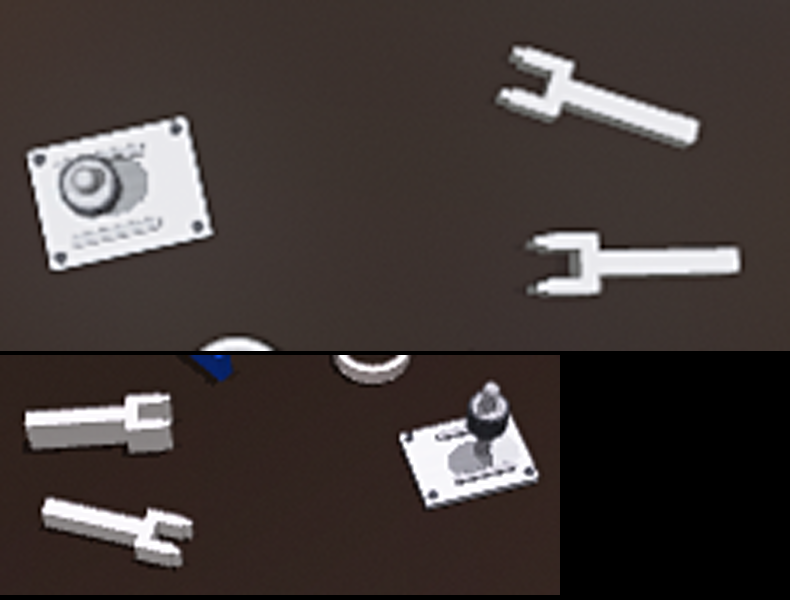

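The thicker-sided gauge, lower in the top view at about (431,214), is the tall one. Both gauges already point towards the stand's entry end, which is on the right in the top view. I'll fit both poses by silhouette.

```bash
cat > fit.py <<'E'
from h import *
from scipy.optimize import minimize
def gauge(h): return [(-120,-20,-8,8,0,h),(-20,-8,-21,21,0,h),(-8,24,-21,-11,0,h),(-8,24,11,21,0,h)]
PLATE=[(-75,45,-45,45,0,12)]
def sil(s,prisms,p,z0,k=4):
    x,y,a=p; m=np.zeros((400*k,640*k),np.uint8)
    for b in prisms:
        P=np.array([[X,Y,Z] for X in b[:2] for Y in b[2:4] for Z in b[4:]])/1000
        W=R.from_euler('z',a).apply(P)+[x,y,z0]
        q=np.array([(proj(s,w)+.5)*k for w in W]).astype(np.float32)
        cv2.fillConvexPoly(m,cv2.convexHull(q).round().astype(np.int32),255)
    return cv2.resize(m,(640,400),interpolation=cv2.INTER_AREA)/255.
def fit(ss,prisms,p0,z0=0.,thr=90,pad=8):
    data=[]
    for s in ss:
        f=s["frame"].astype(float); g=f.mean(2); sat=f.max(2)-f.min(2)
        m=np.clip((g-thr+50)/100,0,1)*(sat<60)
        r=cv2.dilate((sil(s,prisms,p0,z0)>0).astype(np.uint8),np.ones((2*pad+1,)*2))
        data.append((s,m,r))
    def c(v):
        p=[v[0]/1000,v[1]/1000,v[2]/50]
        return sum(((sil(s,prisms,p,z0)-m)**2*r).sum() for s,m,r in data)
    v0=[p0[0]*1000,p0[1]*1000,p0[2]*50]
    S=np.array([v0]+[np.array(v0)+d for d in np.eye(3)*8])
    o=minimize(c,v0,method='Nelder-Mead',options=dict(initial_simplex=S,xatol=.05,fatol=.05))
    return np.array([o.x[0]/1000,o.x[1]/1000,o.x[2]/50]),o.fun
E
python3 - <<'E'
from fit import *; import pickle
T=pickle.load(open("top0.pkl","rb"));S=pickle.load(open("scene0.pkl","rb"))
c=lambda u,v,z:atz(T,250+u/3.511,140+v/3.511,z)
cor=[c(*p,.012) for p in((30,155),(188,115),(213,235),(50,270))]
for q in cor: print(q.round(4))
print([np.linalg.norm(cor[i]-cor[i-1]).round(4) for i in range(4)])
e=c(740,260,.04);j=c(598,263,.04); print(e,j,np.linalg.norm(e-j))
d=(j-e)/np.linalg.norm(j-e);o=e+d*.12; g0=[o[0],o[1],np.arctan2(d[1],d[0])]
m=(cor[0]+cor[3]-cor[1]-cor[2])/2; m/=np.linalg.norm(m); o=sum(cor)/4+m*.015
s0=[o[0],o[1],np.arctan2(m[1],m[0])]
print(g0,s0)
for nm,h,p0 in(("tall",40,g0),("tall as 25",25,g0)):
    for ss in([T],[S],[T,S]): print(nm,fit(ss,gauge(h),p0))
print("stand")
for ss in([T],[S],[T,S]): print(fit(ss,PLATE,s0,0.,150))
E
```

```text
[0.5483 0.2137 0.012 ]
[0.5804 0.0981 0.012 ]
[0.4916 0.0777 0.012 ]
[0.4637 0.1962 0.012 ]
[np.float64(0.0864), np.float64(0.12), np.float64(0.0911), np.float64(0.1218)]
[ 0.47794239 -0.30028835  0.04      ] [ 0.47391118 -0.19850429  0.04      ] 0.1018638563705358
[np.float64(0.473193449389506), np.float64(-0.18038235295793248), np.float64(1.6103811439489302)] [np.float64(0.5173243018399311), np.float64(0.16096411579906775), np.float64(1.8216400985798595)]
tall (array([ 0.47568451, -0.17903933,  1.61376736]), np.float64(49.894857747020374))
tall (array([ 0.47580915, -0.18204803,  1.60965864]), np.float64(6.76307020376778))
tall (array([ 0.47624407, -0.1808603 ,  1.60898337]), np.float64(65.32513440984236))
tall as 25 (array([ 0.4768305 , -0.18291227,  1.61134012]), np.float64(53.97245901576317))
tall as 25 (array([ 0.4698471 , -0.18358028,  1.57533806]), np.float64(103.68270419069589))
tall as 25 (array([ 0.47621323, -0.18283846,  1.61015316]), np.float64(184.28903018069974))
stand
(array([0.51980558, 0.16362139, 1.81057492]), np.float64(155.8792582852749))
(array([0.51590069, 0.15875347, 1.84687158]), np.float64(250.8121802768166))
(array([0.51990035, 0.163153  , 1.81204407]), np.float64(442.92331399461744))
```

The 40 mm model fits far better than the 25 mm one, so this is the tall gauge: origin about (0.476, -0.181), yaw 1.609. The stand is at about (0.519, 0.162), yaw 1.815. First I turn the tool, then travel to above the tail.

Request:
arm_command(steps=[0,0,0,0,0,-0.123,1,0,0,0,0,0,-0.123,1,0,0,0,0,0,-0.123,1,0,0,0,0,0,-0.123,1,0,0,0,0,0,-0.123,1,0,0,0,0,0,-0.123,1,0,0,0,0,0,-0.123,1,0,0,0,0,0,-0.123,1,0,0,0,0,0,-0.123,1,0,0,0,0,0,-0.123,1,0,0,0,0,0,-0.123,1,20,-22,7,0,0,0,1,20,-22,7,0,0,0,1,20,-22,7,0,0,0,1,20,-22,7,0,0,0,1,20,-22,7,0,0,0,1,20,-22,7,0,0,0,1,20,-22,7,0,0,0,1,20,-22,7,0,0,0,1], force=40)

```text
clock: 1.68
eef_pos: [0.3177, -0.4458, 0.1746]
eef_rot: [1.0, 0.018, -0.0, -0.0]
force: [0.6, -0.2, -0.4]
opening: 0.0856
```

Request:
arm_command(steps=[20,-22,7,0,0,0,1,20,-22,7,0,0,0,1,20,-22,7,0,0,0,1,20,-22,7,0,0,0,1,20,-22,7,0,0,0,1,20,-22,7,0,0,0,1,20,-22,7,0,0,0,1,20,-22,7,0,0,0,1,0,0,0,0,0,0,1,0,0,0,0,0,0,1,0,0,0,0,0,0,1])

```text
clock: 2.6
eef_pos: [0.4701, -0.2658, 0.119]
eef_rot: [1.0, 0.018, -0.0, 0.0]
force: [0.5, -0.9, 0.1]
opening: 0.085
```

```bash
cat >> h.py <<'E'
def plan(x,y,z,yaw):
    "turn about tool z, then shift in the tool frame (mm), to bring the TCP to x,y,z with tool x at yaw"
    s=ctrl.state(); M=R.from_quat(s["eef_rot"]).as_matrix(); yw=np.arctan2(M[1,0],M[0,0])
    dy=(yaw-yw+np.pi)%(2*np.pi)-np.pi
    d=np.array([x,y,z])-s["eef_pos"]; c,k=np.cos(yaw),np.sin(yaw)
    print("t",round(s["clock"],2),"pos",s["eef_pos"].round(4),"yaw",yw.round(4),"tilt",M[2,:2].round(4),"open",round(s["opening"],4),"F",s["force"].round(2),"M",s["torque"].round(3),"q",s["joint_pos"].round(2))
    print("tool turn z",-dy.round(4),"then shift",(np.array([c*d[0]+k*d[1],k*d[0]-c*d[1],-d[2]])*1000).round(1))
def gp(o,a=-.085): return o[0]+a*np.cos(o[2]),o[1]+a*np.sin(o[2])
E
python3 - <<'E'
from h import *
g=(.476,-.181,1.609); plan(*gp(g),.009,g[2]-np.pi/2)
snap("top","a",(340,130,520,265),4)
E
```

```text
t 2.6 pos [ 0.4701 -0.2658  0.119 ] yaw 0.037 tilt [-0.0009  0.0002] open 0.085 F [ 0.5  -0.94  0.1 ] M [-0.03   0.009 -0.006] q [ 0.97  0.22 -0.56  1.85  0.13  1.12  0.4 ]
tool turn z -0.0012 then shift [  9.2   0.4 110. ]
```

View pics/a.png

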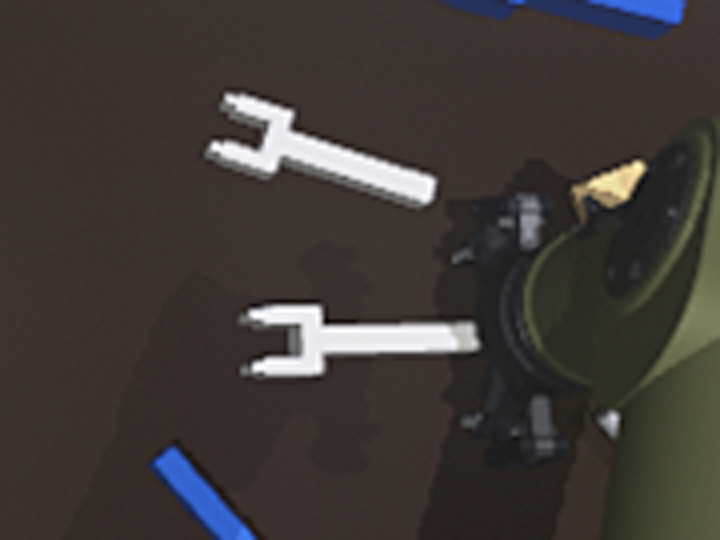

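The fingertips straddle the tail, at crop (462,258) and (470,420) against a tail centre line of v≈337. I shift 9 mm, half-close for clearance from the short gauge, go down and grip.

Request:
arm_command(steps=[4.6,0.2,0,0,0,0,0,4.6,0.2,0,0,0,0,0,0,0,10,0,0,0,0,0,0,10,0,0,0,0,0,0,10,0,0,0,0,0,0,10,0,0,0,0,0,0,10,0,0,0,0,0,0,10,0,0,0,0,0,0,10,0,0,0,0,0,0,10,0,0,0,0,0,0,10,0,0,0,0,0,0,10,0,0,0,0,0,0,10,0,0,0,0,0,0,0,0,0,0,0,0,0,0,0,0,0,0,-1,0,0,0,0,0,0,-1,0,0,0,0,0,0,-1,0,0,0,0,0,0,-1,0,0,0,0,0,0,-1], force=40)

```text
invalid input
```

Request:
arm_command(steps=[0,0,0,0,0,0,-1,0,0,0,0,0,0,-1,0,0,0,0,0,0,-1,0,0,0,0,0,0,-1])

```text
clock: 2.98
eef_pos: [0.4703, -0.2661, 0.1195]
eef_rot: [1.0, 0.018, 0.0, 0.0]
force: [0.3, -0.1, 0.4]
opening: 0.0386
```

Run:
```python
from h import *
s=(.519,.162,1.815)
# gauge origin 0.10 behind rod axis -> grip 0.185 behind
plan(*gp(s,-.185),.06,s[2]-np.pi/2)
```

```text
t 2.98 pos [ 0.4703 -0.2661  0.1195] yaw 0.0359 tilt [0.0001 0.0004] open 0.0386 F [ 0.34 -0.09  0.38] M [0.007 0.047 0.003] q [ 0.97  0.22 -0.56  1.84  0.13  1.11  0.4 ]
tool turn z -0.2084 then shift [ 150.8 -218.6   59.5]
```

The first call had a miscounted row and was refused; the second only partly closed the fingers up in the air. I'm redoing it.

Request:
arm_command(steps=[4.6,0.2,0,0,0,0,0,4.6,0.2,0,0,0,0,0,0,0,10,0,0,0,0,0,0,10,0,0,0,0,0,0,10,0,0,0,0,0,0,10,0,0,0,0,0,0,10,0,0,0,0,0,0,10,0,0,0,0,0,0,10,0,0,0,0,0,0,10,0,0,0,0,0,0,10,0,0,0,0,0,0,10,0,0,0,0,0,0,10,0,0,0,0,0,0,0,0,0,0,0,0], force=40)

```text
invalid input
```

Request:
arm_command(steps=[4.6,0.2,0,0,0,0,0.1,4.6,0.2,0,0,0,0,0.1,0,0,10,0,0,0,0.1,0,0,10,0,0,0,0.1,0,0,10,0,0,0,0.1,0,0,10,0,0,0,0.1,0,0,10,0,0,0,0.1,0,0,10,0,0,0,0.1,0,0,10,0,0,0,0.1,0,0,10,0,0,0,0.1,0,0,10,0,0,0,0.1,0,0,10,0,0,0,0.1,0,0,10,0,0,0,0.1,0,0,0,0,0,0,0.1,0,0,0,0,0,0,0.1], force=40)

```text
clock: 4.23
eef_pos: [0.4794, -0.2652, 0.0086]
eef_rot: [1.0, 0.019, -0.001, -0.0]
force: [0.2, -0.1, -0.0]
opening: 0.0468
```

Request:
arm_command(steps=[0,0,0,0,0,0,-1,0,0,0,0,0,0,-1,0,0,0,0,0,0,-1,0,0,0,0,0,0,-1,0,0,0,0,0,0,-1,0,0,0,0,0,0,-1,0,0,0,0,0,0,-1,0,0,0,0,0,0,-1])

```text
clock: 4.9
eef_pos: [0.4804, -0.2659, 0.0101]
eef_rot: [1.0, 0.018, 0.001, 0.0]
force: [0.1, -0.5, 5.3]
opening: 0.0157
```

Run:
```python
from h import *
s=(.519,.162,1.815)
plan(*gp(s,-.185),.06,s[2]-np.pi/2)
```

```text
t 4.9 pos [ 0.4804 -0.2659  0.0101] yaw 0.0369 tilt [0.0011 0.001 ] open 0.0157 F [ 0.11 -0.49  5.34] M [-0.028  0.089 -0.018] q [ 0.91  0.38 -0.52  1.91  0.23  0.91  0.31]
tool turn z -0.2073 then shift [ 140.9 -220.9  -49.9]
```

Gripped, with the opening at 15.7 mm. Next I lift, turn to the stand's yaw, and carry to in front of the plate.

Request:
arm_command(steps=[0,0,-10,0,0,0,-1,0,0,-20,0,0,0,-1,0,0,-20,0,0,0,-1,0,0,0,0,0,-0.069,-1,0,0,0,0,0,-0.069,-1,0,0,0,0,0,-0.069,-1,14.1,-22.1,0,0,0,0,-1,14.1,-22.1,0,0,0,0,-1,14.1,-22.1,0,0,0,0,-1,14.1,-22.1,0,0,0,0,-1,14.1,-22.1,0,0,0,0,-1,14.1,-22.1,0,0,0,0,-1,14.1,-22.1,0,0,0,0,-1,14.1,-22.1,0,0,0,0,-1,14.1,-22.1,0,0,0,0,-1,14.1,-22.1,0,0,0,0,-1,0,0,0,0,0,0,-1,0,0,0,0,0,0,-1])

```text
clock: 6.4
eef_pos: [0.5629, -0.0146, 0.0592]
eef_rot: [0.992, 0.124, -0.0, -0.0]
force: [-0.4, -0.2, -1.9]
opening: 0.0156
```

Run:
```python
from h import *; import pickle
s=(.519,.162,1.815)
plan(*gp(s,-.185),.06,s[2]-np.pi/2)
T=snap("top","t1"); S=snap("scene","s1"); pickle.dump((T,S),open("p1.pkl","wb"))
def mark(f,s,col):
    f=cv2.resize(f,None,fx=4,fy=4,interpolation=cv2.INTER_CUBIC); return f
a=cv2.imread("pics/t1.png")[155:235,250:370]; b=cv2.imread("pics/s1.png")[180:250,270:390]
C=np.vstack([cv2.resize(a,None,fx=4,fy=4,interpolation=cv2.INTER_CUBIC),cv2.resize(b,None,fx=4,fy=4,interpolation=cv2.INTER_CUBIC)])
cv2.imwrite("pics/c1.png",C)
```

```text
t 6.4 pos [ 0.5629 -0.0146  0.0592] yaw 0.2482 tilt [-0.0006 -0.001 ] open 0.0156 F [-0.43 -0.18 -1.92] M [-0.152 -0.028 -0.021] q [ 0.57  0.37 -0.69  1.84  0.27  1.03  0.02]
tool turn z 0.004 then shift [ 0.2  3.  -0.8]
```

View pics/c1.png

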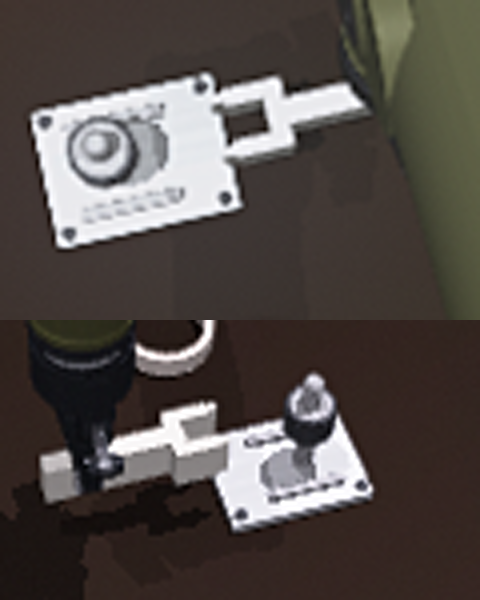

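The crop shows the gauge held level, its prongs at (225,100) and (230,155), lined up with the channel, and the plate edge at about x=215. I'll refine the stand and the head in the same camera frame.

Run:
```python
from fit import *; import pickle
T0=pickle.load(open("top0.pkl","rb"));S0=pickle.load(open("scene0.pkl","rb"));T1,S1=pickle.load(open("p1.pkl","rb"))
# metric rectification of plate's top face (0.5 mm/px), origin .42,.06
def rect(s,z,x0=.42,y0=.06,n=400,mm=.5):
    w=np.float32([[0,0],[n,0],[n,n],[0,n]]); p=np.float32([proj(s,(x0+u*mm/1000,y0+v*mm/1000,z)) for u,v in w])
    return cv2.warpPerspective(s["frame"],cv2.getPerspectiveTransform(p,w),(n,n),flags=cv2.INTER_CUBIC)
for nm,s in(("T",T0),("S",S0)):
    g=rect(s,.012).mean(2); m=(g>130).astype(np.uint8)
    m=cv2.morphologyEx(m,cv2.MORPH_OPEN,np.ones((13,13)))
    c=max(cv2.findContours(m,0,1)[0],key=cv2.contourArea); (cx,cy),(w,h),a=cv2.minAreaRect(c)
    b=cv2.boxPoints(((cx,cy),(w,h),a)); L=max((b[1]-b[0],b[2]-b[1]),key=np.linalg.norm); L/=np.linalg.norm(L); L*=np.sign(L[1])
    C=np.array([.42+cx*.0005,.06+cy*.0005]); print(nm,"size",w*.5,h*.5,"centre",C,"yaw",np.arctan2(L[1],L[0]),"rod",C+.015*L)
a=.2482+np.pi/2; p0=(.5629+.085*np.cos(a),-.0146+.085*np.sin(a),a)
print("pred",p0)
head=gauge(40)[1:]
for z in(.047,.049):
  for nm,ss in(("T",[T1]),("S",[S1]),("TS",[T1,S1])):
    q,f=fit(ss,gauge(40) if nm=="S" else head,p0,z,pad=3); d=q[:2]-p0[:2]
    print(z,nm,q,f,"along,lat mm",(1000*np.array([d@[np.cos(a),np.sin(a)],d@[-np.sin(a),np.cos(a)]])).round(1))
```

```text
T size 91.88492584228516 121.69083404541016 centre [0.52236594 0.1486964 ] yaw 1.8125492 rod [0.51877487 0.1632602 ]
S size 93.7688217163086 121.2854232788086 centre [0.5270357  0.14469728] yaw 1.8119967 rod [0.52345267 0.15926306]
pred (np.float64(0.5420189410513517), np.float64(0.0677952752115258), 1.8189963267948965)
0.047 T [0.54190985 0.07155912 1.80599623] 141.16483183391003 along,lat mm [ 3.7 -0.8]
0.047 S [0.53974579 0.06526861 1.82204292] 176.56751518646675 along,lat mm [-1.9  2.8]
0.047 TS [0.54151235 0.07114893 1.89553983] 280.45101445597845 along,lat mm [ 3.4 -0.3]
0.049 T [0.54121038 0.07123407 1.82261268] 140.74786113033448 along,lat mm [ 3.5 -0.1]
0.049 S [0.54126941 0.06575076 1.82402969] 174.7281971933872 along,lat mm [-1.8  1.2]
0.049 TS [0.54141248 0.070543   1.87156575] 275.8143112648981 along,lat mm [ 2.8 -0.1]
```

Run:
```python
from h import *
s=(.5193,.1633,1.8125)
plan(*gp(s,-.165),.026,s[2]-np.pi/2)
```

```text
t 6.5 pos [ 0.5625 -0.0179  0.0589] yaw 0.2436 tilt [-0.0016  0.0005] open 0.0156 F [ 0.17 -0.95 -2.78] M [-0.122 -0.012  0.017] q [ 0.57  0.37 -0.69  1.84  0.27  1.03  0.02]
tool turn z 0.0019 then shift [  1.4 -21.3  32.9]
```

Request:
arm_command(steps=[0.7,-10.6,0,0,0,0.002,-1,0.7,-10.6,0,0,0,0,-1,0,0,8,0,0,0,-1,0,0,8,0,0,0,-1,0,0,8,0,0,0,-1,0,0,8,0,0,0,-1,0,0,0,0,0,0,-1,0,0,0,0,0,0,-1,0,0,0,0,0,0,-1])

```text
clock: 7.25
eef_pos: [0.5596, 0.0038, 0.0272]
eef_rot: [0.993, 0.121, -0.0, -0.0]
force: [0.3, -0.4, -1.8]
opening: 0.0153
```

Run:
```python
from h import *; import pickle
s=(.5193,.1633,1.8125)
plan(*gp(s,-.165),.026,s[2]-np.pi/2)
T=snap("top","t2"); S=snap("scene","s2"); pickle.dump((T,S),open("p2.pkl","wb"))
a=cv2.imread("pics/t2.png")[155:235,250:360]; b=cv2.imread("pics/s2.png")[185:245,280:390]
C=np.vstack([cv2.resize(a,None,fx=4.4,fy=4.4,interpolation=cv2.INTER_CUBIC),cv2.resize(b,None,fx=4.4,fy=4.4,interpolation=cv2.INTER_CUBIC)])
cv2.imwrite("pics/c2.png",C[:600])
```

```text
t 7.25 pos [0.5596 0.0038 0.0272] yaw 0.2417 tilt [-0.0001 -0.0001] open 0.0153 F [ 0.32 -0.44 -1.76] M [-0.102 -0.1   -0.064] q [ 0.52  0.41 -0.68  1.87  0.3   0.97 -0.05]
tool turn z -0.0 then shift [-0.9  0.5  1.2]
```

View pics/c2.png

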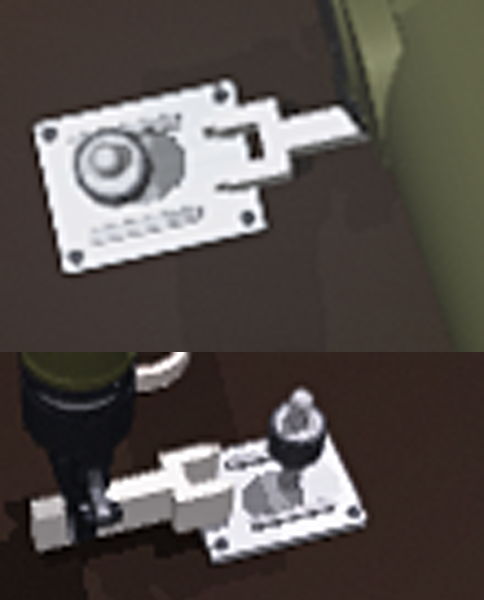

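The gauge is over the plate with its prongs at crop (205,132) and (220,187), before the rail mouths at about (180,118) and (200,212). So it sits central between the rails and clear of them. I lower it to the plate gently.

Request:
arm_command(steps=[-0.4,0,1,0,0,0,-1,-0.4,0,1,0,0,0,-1,0,0,1,0,0,0,-1,0,0,0.5,0,0,0,-1,0,0,0,0,0,0,-1,0,0,0,0,0,0,-1])

```text
clock: 7.85
eef_pos: [0.5587, 0.0037, 0.0237]
eef_rot: [0.993, 0.121, -0.0, 0.0]
force: [0.3, -0.6, -1.6]
opening: 0.0156
```

Run:
```python
from h import *
s=(.5193,.1633,1.8125)
plan(*gp(s,-.165),.0226,s[2]-np.pi/2)
```

```text
t 7.85 pos [0.5587 0.0037 0.0237] yaw 0.2421 tilt [-0.0001  0.    ] open 0.0156 F [ 0.32 -0.61 -1.65] M [-0.071 -0.066 -0.034] q [ 0.52  0.41 -0.68  1.87  0.31  0.96 -0.05]
tool turn z 0.0004 then shift [-0.   0.7  1.1]
```

Request:
arm_command(steps=[0,0,0.5,0,0,0,-1,0,0,0.5,0,0,0,-1,0,0,0,0,0,0,-1,0,0,0,0,0,0,-1])

```text
clock: 8.18
eef_pos: [0.5586, 0.0037, 0.0227]
eef_rot: [0.993, 0.121, -0.0, 0.0]
force: [0.4, 0.4, -1.9]
opening: 0.0154
```

Request:
arm_command(steps=[0,0,0.5,0,0,0,-1,0,0,0,0,0,0,-1,0,0,0,0,0,0,-1])

```text
clock: 8.43
eef_pos: [0.5587, 0.0037, 0.0223]
eef_rot: [0.993, 0.121, -0.0, 0.0]
force: [-0.0, 0.2, -1.8]
opening: 0.0155
```

Request:
arm_command(steps=[0,0,0.5,0,0,0,-1,0,0,0,0,0,0,-1,0,0,0,0,0,0,-1])

```text
clock: 8.68
eef_pos: [0.5588, 0.0037, 0.022]
eef_rot: [0.993, 0.121, 0.0, 0.0]
force: [-0.7, -1.9, -0.3]
opening: 0.0153
```

Request:
arm_command(steps=[0,0,0.5,0,0,0,-1,0,0,0,0,0,0,-1,0,0,0,0,0,0,-1])

```text
clock: 8.93
eef_pos: [0.5589, 0.0036, 0.0216]
eef_rot: [0.993, 0.121, 0.0, 0.0]
force: [-1.6, -0.1, 3.2]
opening: 0.0154
```

Contact with the plate at TCP z ≈ 0.0218. I back off slightly and slide in 36 mm.

Request:
arm_command(steps=[0,0,-0.6,0,0,0,-1,0,-4,0,0,0,0,-1,0,-4,0,0,0,0,-1,0,-4,0,0,0,0,-1,0,-4,0,0,0,0,-1,0,-4,0,0,0,0,-1,0,-4,0,0,0,0,-1,0,-4,0,0,0,0,-1,0,-4,0,0,0,0,-1,0,-4,0,0,0,0,-1,0,0,0,0,0,0,-1,0,0,0,0,0,0,-1])

```text
clock: 9.93
eef_pos: [0.5498, 0.04, 0.0219]
eef_rot: [0.993, 0.121, 0.0, -0.001]
force: [0.2, 1.5, 1.7]
opening: 0.0153
```

Run:
```python
from h import *; import pickle
s=(.5193,.1633,1.8125)
plan(*gp(s,-.085),.022,s[2]-np.pi/2)
T=snap("top","t3"); S=snap("scene","s3"); pickle.dump((T,S),open("p3.pkl","wb"))
a=cv2.imread("pics/t3.png")[160:230,250:350]; b=cv2.imread("pics/s3.png")[190:240,290:390]
C=np.vstack([cv2.resize(a,None,fx=5,fy=5,interpolation=cv2.INTER_CUBIC),cv2.resize(b,None,fx=5,fy=5,interpolation=cv2.INTER_CUBIC)])
cv2.imwrite("pics/c3.png",C[:600])
```

```text
t 9.93 pos [0.5498 0.04   0.0219] yaw 0.2429 tilt [ 0.0002 -0.0013] open 0.0153 F [0.18 1.55 1.69] M [ 0.325  0.011 -0.027] q [ 0.47  0.4  -0.69  1.89  0.31  0.96 -0.12]
tool turn z 0.0012 then shift [ -0.2 -42.   -0.1]
```

View pics/c3.png

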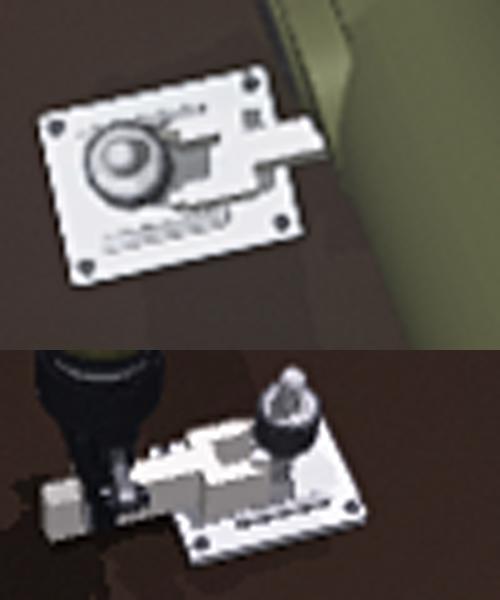

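The head is entering between the rails, with the collar above it at crop (125,165), and forces are small. I lighten by 0.3 mm and continue to about 8 mm short.

Request:
arm_command(steps=[0,0,-0.3,0,0,0,-1,0,-4,0,0,0,0,-1,0,-4,0,0,0,0,-1,0,-4,0,0,0,0,-1,0,-4,0,0,0,0,-1,0,-4,0,0,0,0,-1,0,-4,0,0,0,0,-1,0,-4,0,0,0,0,-1,0,-3,0,0,0,0,-1,0,-3,0,0,0,0,-1,0,0,0,0,0,0,-1,0,0,0,0,0,0,-1])

```text
clock: 11.03
eef_pos: [0.5415, 0.0728, 0.0221]
eef_rot: [0.993, 0.121, -0.0, -0.001]
force: [0.1, 1.3, -1.1]
opening: 0.0154
```

Request:
arm_command(steps=[0,-2,0,0,0,0,-1,0,-2,0,0,0,0,-1,0,0,0,0,0,0,-1,0,0,0,0,0,0,-1])

```text
clock: 11.37
eef_pos: [0.5408, 0.0758, 0.0221]
eef_rot: [0.993, 0.121, -0.0, -0.0]
force: [-0.3, 1.1, -0.3]
opening: 0.0155
```

Request:
arm_command(steps=[0,-1,0,0,0,0,-1,0,-1,0,0,0,0,-1,0,0,0,0,0,0,-1,0,0,0,0,0,0,-1])

```text
clock: 11.7
eef_pos: [0.5405, 0.0773, 0.0221]
eef_rot: [0.993, 0.121, -0.0, 0.0]
force: [0.9, -1.3, 0.4]
opening: 0.0156
```

Request:
arm_command(steps=[0,-1,0,0,0,0,-1,0,-1,0,0,0,0,-1,0,0,0,0,0,0,-1,0,0,0,0,0,0,-1])

```text
clock: 12.03
eef_pos: [0.5405, 0.0773, 0.0222]
eef_rot: [0.993, 0.12, 0.0, 0.001]
force: [2.0, -6.2, 0.1]
opening: 0.0152
```

Run:
```python
from h import *
s=(.5193,.1633,1.8125)
plan(*gp(s,-.085),.022,s[2]-np.pi/2)
```

```text
t 12.03 pos [0.5405 0.0773 0.0222] yaw 0.2407 tilt [-0.0002  0.0026] open 0.0152 F [ 2.01 -6.23  0.11] M [-1.025 -0.191  0.023] q [ 0.42  0.39 -0.71  1.9   0.31  0.95 -0.19]
tool turn z -0.001 then shift [ 0.  -3.5  0.2]
```

It stopped against the rod, with a purely axial 6.4 N at the expected travel and no side load. I relax the push, set it down, release and lift.

Request:
arm_command(steps=[0,0.7,0.2,0,0,0,-1,0,0,0,0,0,0,-1,0,0,0,0,0,0,0,0,0,0,0,0,0,0.3,0,0,0,0,0,0,0.3,0,0,0,0,0,0,0.3,0,0,0,0,0,0,0.3,0,0,-5,0,0,0,0.3,0,0,-15,0,0,0,0.3,0,0,-20,0,0,0,0.3,0,0,-20,0,0,0,0.3,0,0,-20,0,0,0,0.3,0,0,-20,0,0,0,0.3,0,0,-20,0,0,0,0.3,0,0,0,0,0,0,1,0,0,0,0,0,0,1])

```text
clock: 13.37
eef_pos: [0.541, 0.0791, 0.1434]
eef_rot: [0.993, 0.121, 0.001, 0.0]
force: [0.2, 0.8, -0.5]
opening: 0.0776
```

Run:
```python
from h import *; import pickle
s=(.5193,.1633,1.8125)
plan(*gp(s,0),.14,s[2]-np.pi/2)
T=snap("top","t4"); S=snap("scene","s4"); pickle.dump((T,S),open("p4.pkl","wb"))
a=cv2.imread("pics/t4.png")[160:230,250:350]; b=cv2.imread("pics/s4.png")[185:245,280:380]
cv2.imwrite("pics/c4.png",np.vstack([cv2.resize(i,None,fx=4.6,fy=4.6,interpolation=cv2.INTER_CUBIC) for i in(a,b)]))
```

```text
t 13.37 pos [0.541  0.0791 0.1434] yaw 0.2421 tilt [0.0027 0.0009] open 0.0776 F [ 0.19  0.77 -0.53] M [-0.021  0.053  0.001] q [ 0.49  0.24 -0.76  1.8   0.18  1.17 -0.09]
tool turn z 0.0004 then shift [ -0.9 -87.    3.4]
```

View pics/c4.png

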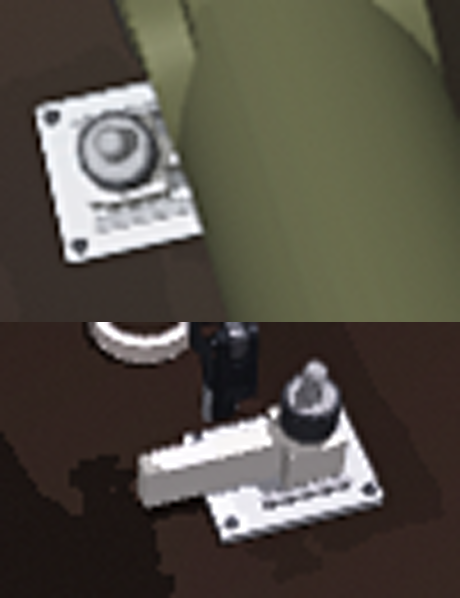

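The gauge lies flat with its head under the collar, at scene crop (310,450), and the fingers are clear. I'll check seating by fit and get the rod axis from its top.

Run:
```python
from fit import *; import pickle
T0=pickle.load(open("top0.pkl","rb"));S0=pickle.load(open("scene0.pkl","rb"));T4,S4=pickle.load(open("p4.pkl","rb"))
for x,y in((.5188,.1633),(.5193,.1633),(.5205,.161),(.522,.161)):
    print((x,y),"T rodtop",proj(T0,(x,y,.118)).round(1),"S",proj(S4,(x,y,.118)).round(1),"S collar ctr top z.09",proj(S4,(x,y,.09)).round(1),"T",proj(T0,(x,y,.09)).round(1))
    g=gp((x,y,1.8125),-.12); print("   S tail end top", [proj(S4,(g[0]+k*.971*.008,g[1]+k*.242*.008,.052)).round(1) for k in(-1,1)])
print("collar box S4 seen: rod tip",(280+315/4.6,185+(365-322)/4.6))
def dark(s,box,k):
    f=s["frame"][box[1]:box[3],box[0]:box[2]].mean(2); m=(f<k).astype(np.uint8)
    n,l,st,c=cv2.connectedComponentsWithStats(m); i=1+np.argmax(st[1:,4]); return st[i]+[box[0],box[1],0,0,0],c[i]+[box[0],box[1]]
print("dark",dark(S4,(338,190,358,212),70))
b=[cv2.resize(x,None,fx=12,fy=12,interpolation=cv2.INTER_NEAREST) for x in(T0["frame"][180:205,262:292],S4["frame"][190:215,335:365])]
cv2.imwrite("pics/c5.png",cv2.cvtColor(np.hstack(b),cv2.COLOR_RGB2BGR))
```

```text
(0.5188, 0.1633) T rodtop [273.3 190.3] S [349.3 193.7] S collar ctr top z.09 [348.5 199.3] T [274.6 191.8]
   S tail end top [array([310.8, 213.1]), array([312.3, 217.1])]
(0.5193, 0.1633) T rodtop [273.3 190.1] S [349.3 193.9] S collar ctr top z.09 [348.5 199.4] T [274.6 191.6]
   S tail end top [array([310.8, 213.3]), array([312.4, 217.3])]
(0.5205, 0.161) T rodtop [274.3 189.6] S [348.6 194.2] S collar ctr top z.09 [347.8 199.7] T [275.6 191.2]
   S tail end top [array([310.1, 213.6]), array([311.6, 217.6])]
(0.522, 0.161) T rodtop [274.4 188.9] S [348.7 194.6] S collar ctr top z.09 [347.9 200.1] T [275.6 190.5]
   S tail end top [array([310.1, 214. ]), array([311.7, 218. ])]
collar box S4 seen: rod tip (348.47826086956525, 194.34782608695653)
dark (array([338, 190,  20,  21, 262]), array([347.58778626, 198.5610687 ]))
```

View pics/c5.png

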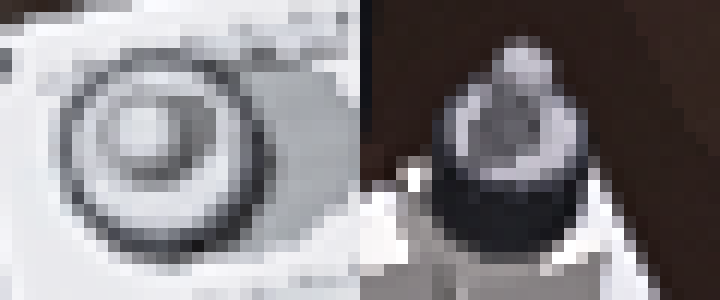

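Rod-top pixels (274,190.5) in top and (348.1,194.7) in scene put the axis near (0.520, 0.161), and the tail end agrees with full seating to about 1 px. I pre-turn the wrist counter-clockwise so that one grasp covers the whole clockwise turn.

Request:
arm_command(steps=[0,0,-5,0,0,-0.12,1,0,0,0,0,0,-0.12,1,0,0,0,0,0,-0.12,1,0,0,0,0,0,-0.12,1,0,0,0,0,0,-0.12,1,0,0,0,0,0,-0.12,1,0,0,0,0,0,-0.12,1,0,0,0,0,0,-0.12,1,0,0,0,0,0,-0.12,1,0,0,0,0,0,-0.12,1,0,0,0,0,0,-0.12,1,0,0,0,0,0,-0.12,1,0,0,0,0,0,-0.12,1,0,0,0,0,0,-0.12,1,0,0,0,0,0,-0.12,1,0,0,0,0,0,-0.12,1,0,0,0,0,0,-0.12,1,0,0,0,0,0,-0.12,1,0,0,0,0,0,-0.12,1,0,0,0,0,0,-0.12,1], force=30)

```text
clock: 15.13
eef_pos: [0.5393, 0.0787, 0.1457]
eef_rot: [0.244, 0.97, -0.0, -0.001]
force: [-0.5, -0.3, -0.3]
opening: 0.085
```

Request:
arm_command(steps=[0,0,0,0,0,-0.1,1,0,0,0,0,0,0,1,0,0,0,0,0,0,1])

```text
clock: 15.38
eef_pos: [0.5395, 0.0787, 0.146]
eef_rot: [0.2, 0.98, 0.0, -0.001]
force: [-0.7, -0.3, 0.5]
opening: 0.0855
```

Run:
```python
from h import *
plan(.520,.161,.060,2.85)
```

```text
t 15.38 pos [0.5395 0.0787 0.146 ] yaw 2.7393 tilt [ 0.0021 -0.0002] open 0.0855 F [-0.65 -0.28  0.54] M [ 0.026  0.023 -0.038] q [ 0.8   0.38 -1.18  1.79  0.37  1.23  2.26]
tool turn z -0.1107 then shift [42.3 73.2 86. ]
```

Run:
```python
from h import *
plan(.520,.161,.060,2.739)
```

```text
t 15.38 pos [0.5395 0.0787 0.146 ] yaw 2.7393 tilt [ 0.0021 -0.0002] open 0.0855 F [-0.65 -0.28  0.54] M [ 0.026  0.023 -0.038] q [ 0.8   0.38 -1.18  1.79  0.37  1.23  2.26]
tool turn z 0.0003 then shift [50.2 68.1 86. ]
```

Request:
arm_command(steps=[12.5,17,0,0,0,0,1,12.5,17,0,0,0,0,1,12.5,17,0,0,0,0,1,12.5,17,0,0,0,0,1,0,0,0,0,0,0,1,0,0,0,0,0,0,1,0,0,0,0,0,0,1])

```text
clock: 15.97
eef_pos: [0.5206, 0.1602, 0.1466]
eef_rot: [0.199, 0.98, -0.001, -0.0]
force: [0.1, 0.4, -0.7]
opening: 0.0856
```

Run:
```python
from h import *
plan(.520,.161,.060,2.739)
a=snap("top","t6")["frame"][150:235,235:335]; b=snap("scene","s6")["frame"][150:235,300:400]
cv2.imwrite("pics/c6.png",cv2.cvtColor(cv2.resize(np.hstack([a,b]),None,fx=4,fy=4,interpolation=cv2.INTER_CUBIC),cv2.COLOR_RGB2BGR))
```

```text
t 15.97 pos [0.5206 0.1602 0.1466] yaw 2.7404 tilt [-0.    -0.001] open 0.0856 F [ 0.14  0.39 -0.72] M [-0.06  -0.011  0.025] q [ 0.66  0.38 -1.19  1.79  0.37  1.23  2.1 ]
tool turn z 0.0014 then shift [ 0.9  0.5 86.6]
```

View pics/c6.png

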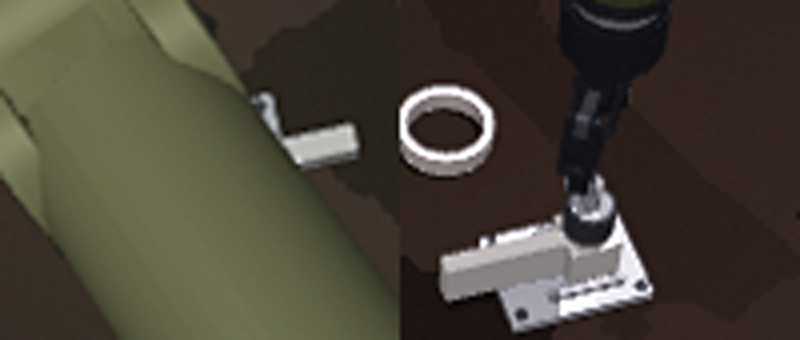

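The scene shows the open jaws directly over the collar at (590,215). I go down and watch the force.

Request:
arm_command(steps=[0.9,0.5,10,0,0,0,1,0,0,10,0,0,0,1,0,0,10,0,0,0,1,0,0,10,0,0,0,1,0,0,10,0,0,0,1,0,0,10,0,0,0,1,0,0,10,0,0,0,1,0,0,8,0,0,0,1,0,0,8,0,0,0,1,0,0,0,0,0,0,1,0,0,0,0,0,0,1])

```text
clock: 16.98
eef_pos: [0.5197, 0.1618, 0.0606]
eef_rot: [0.198, 0.98, -0.0, -0.0]
force: [-0.2, 0.1, 0.4]
opening: 0.0855
```

Request:
arm_command(steps=[0,0,0,0,0,0,-1,0,0,0,0,0,0,-1,0,0,0,0,0,0,-1,0,0,0,0,0,0,-1,0,0,0,0,0,0,-1,0,0,0,0,0,0,-1,0,0,0,0,0,0,-1,0,0,0,0,0,0,-1], force=30)

```text
clock: 17.65
eef_pos: [0.5204, 0.1617, 0.0615]
eef_rot: [0.199, 0.98, 0.0, 0.0]
force: [-0.7, -0.9, 4.5]
opening: 0.0407
```

Run:
```python
from h import *
plan(.520,.161,.060,2.739)
```

```text
t 17.65 pos [0.5204 0.1617 0.0615] yaw 2.7419 tilt [-0.001   0.0002] open 0.0407 F [-0.65 -0.88  4.53] M [-0.159  0.08  -0.011] q [ 0.57  0.48 -1.1   1.87  0.48  1.09  2.02]
tool turn z 0.0029 then shift [ 0.1 -0.8  1.5]
```

The collar is gripped well centred, with a lateral force below 1 N. I relieve the axial preload, then turn clockwise, following the thread at 1.91 mm/rad.

Request:
arm_command(steps=[0,0,-0.7,0,0,0,-1,0,0,0.19,0,0,0.1,-1,0,0,0.19,0,0,0.1,-1,0,0,0.19,0,0,0.1,-1,0,0,0.19,0,0,0.1,-1,0,0,0.19,0,0,0.1,-1,0,0,0.19,0,0,0.1,-1,0,0,0.19,0,0,0.1,-1,0,0,0.19,0,0,0.1,-1,0,0,0.19,0,0,0.1,-1,0,0,0.19,0,0,0.1,-1])

```text
clock: 18.57
eef_pos: [0.5202, 0.1619, 0.0597]
eef_rot: [0.646, 0.763, 0.0, 0.0]
force: [1.1, 0.5, 1.2]
opening: 0.0405
```

Run:
```python
from h import *
plan(.520,.161,.060,2.739)
```

```text
t 18.57 pos [0.5202 0.1619 0.0597] yaw 1.7373 tilt [0.0003 0.0008] open 0.0405 F [1.09 0.55 1.23] M [ 0.057 -0.293  0.022] q [ 0.42  0.39 -0.89  1.88  0.35  1.04  1.12]
tool turn z -1.0017 then shift [-0.2 -0.9 -0.3]
```

Request:
arm_command(steps=[0,0,0.19,0,0,0.1,-1,0,0,0.19,0,0,0.1,-1,0,0,0.19,0,0,0.1,-1,0,0,0.19,0,0,0.1,-1,0,0,0.19,0,0,0.1,-1,0,0,0.19,0,0,0.1,-1,0,0,0.19,0,0,0.1,-1,0,0,0.19,0,0,0.1,-1,0,0,0.19,0,0,0.1,-1,0,0,0.19,0,0,0.1,-1,0,0,0.19,0,0,0.1,-1,0,0,0.19,0,0,0.1,-1])

```text
clock: 19.57
eef_pos: [0.5203, 0.1622, 0.0575]
eef_rot: [0.964, 0.266, 0.001, -0.0]
force: [1.6, 0.4, 0.0]
opening: 0.0407
```

```bash
cat > st.py <<'E'
from h import *
s=ctrl.state(); M=R.from_quat(s["eef_rot"]).as_matrix()
print(round(s["clock"],2),s["eef_pos"].round(4),"yaw",np.arctan2(M[1,0],M[0,0]).round(4),"F",s["force"].round(1),"M",s["torque"].round(3),"tau7",s["joint_torque"][6].round(4),"q",s["joint_pos"][[2,6]].round(2),"open",round(s["opening"],4))
E
python3 st.py
```

```text
19.57 [0.5203 0.1622 0.0575] yaw 0.5376 F [1.6 0.4 0. ] M [ 0.14  -0.341  0.078] tau7 1.1155 q [-0.68 -0.  ] open 0.0407
```

Request:
arm_command(steps=[0,0,0.19,0,0,0.1,-1,0,0,0.19,0,0,0.1,-1,0,0,0.19,0,0,0.1,-1,0,0,0,0,0,0,-1,0,0,0,0,0,0,-1])

```text
clock: 19.98
eef_pos: [0.5204, 0.1622, 0.0569]
eef_rot: [0.993, 0.122, 0.001, -0.0]
force: [2.1, 0.8, -1.0]
opening: 0.0407
```

```bash
python3 st.py
```

```text
19.98 [0.5204 0.1622 0.0569] yaw 0.2448 F [ 2.1  0.8 -1. ] M [ 0.296 -0.516 -0.08 ] tau7 -0.1007 q [-0.63 -0.28] open 0.0407
```

Request:
arm_command(steps=[0,0,0.19,0,0,0.1,-1,0,0,0,0,0,0,-1,0,0,0,0,0,0,-1])

```text
clock: 20.23
eef_pos: [0.5204, 0.1622, 0.0567]
eef_rot: [0.997, 0.073, 0.001, -0.0]
force: [4.8, 2.6, -2.3]
opening: 0.0405
```

```bash
python3 st.py
```

```text
20.23 [0.5204 0.1622 0.0567] yaw 0.1459 F [ 4.8  2.6 -2.3] M [ 0.476 -0.771 -0.062] tau7 -0.0734 q [-0.61 -0.37] open 0.0405
```

Request:
arm_command(steps=[0,0,0.19,0,0,0.1,-1,0,0,0,0,0,0,-1,0,0,0,0,0,0,-1])

```text
clock: 20.48
eef_pos: [0.5204, 0.1622, 0.0566]
eef_rot: [1.0, 0.023, 0.001, -0.0]
force: [3.6, 3.2, -3.6]
opening: 0.0401
```

```bash
python3 st.py
```

```text
20.48 [0.5204 0.1622 0.0566] yaw 0.0466 F [ 3.6  3.2 -3.6] M [ 0.612 -0.963 -0.042] tau7 -0.0176 q [-0.6  -0.47] open 0.0401
```

Request:
arm_command(steps=[0,0,0.19,0,0,0.1,-1,0,0,0,0,0,0,-1,0,0,0,0,0,0,-1])

```text
clock: 20.73
eef_pos: [0.5204, 0.1622, 0.0564]
eef_rot: [1.0, -0.027, 0.001, -0.0]
force: [4.5, 2.6, -2.4]
opening: 0.0403
```

```bash
python3 st.py
```

```text
20.73 [0.5204 0.1622 0.0564] yaw -0.0535 F [ 4.5  2.6 -2.4] M [ 0.638 -0.97  -0.068] tau7 -0.0283 q [-0.58 -0.56] open 0.0403
```

Still turning freely (2.80 rad so far). Off-axis and axial arm loads have built up by a few newtons, so I trim those and continue.

Request:
arm_command(steps=[1.2,-0.7,0.4,0,0,0,-1,0,0,0,0,0,0,-1,0,0,0,0,0,0,-1])

```text
clock: 20.98
eef_pos: [0.5205, 0.1622, 0.0562]
eef_rot: [1.0, -0.028, -0.001, 0.0]
force: [-1.8, 1.4, 4.8]
opening: 0.0407
```

```bash
python3 st.py
```

```text
20.98 [0.5205 0.1622 0.0562] yaw -0.0556 F [-1.8  1.4  4.8] M [0.097 0.21  0.001] tau7 -0.0012 q [-0.58 -0.56] open 0.0407
```

Request:
arm_command(steps=[0,0,0.19,0,0,0.1,-1,0,0,0,0,0,0,-1,0,0,0,0,0,0,-1])

```text
clock: 21.23
eef_pos: [0.5206, 0.1622, 0.056]
eef_rot: [0.997, -0.077, -0.001, 0.0]
force: [-1.5, 1.8, 5.9]
opening: 0.0407
```

```bash
python3 st.py
```

```text
21.23 [0.5206 0.1622 0.056 ] yaw -0.1547 F [-1.5  1.8  5.9] M [ 0.152  0.378 -0.047] tau7 -0.0395 q [-0.56 -0.66] open 0.0407
```

Request:
arm_command(steps=[0,0,0.19,0,0,0.1,-1,0,0,0,0,0,0,-1,0,0,0,0,0,0,-1])

```text
clock: 21.48
eef_pos: [0.5206, 0.1622, 0.0558]
eef_rot: [0.992, -0.127, -0.0, 0.0]
force: [-0.5, 0.9, 6.6]
opening: 0.0403
```

```bash
python3 st.py
```

```text
21.48 [0.5206 0.1622 0.0558] yaw -0.2547 F [-0.5  0.9  6.6] M [ 0.104  0.353 -0.154] tau7 -0.0113 q [-0.55 -0.75] open 0.0403
```

Request:
arm_command(steps=[0,0,-0.25,0,0,0,-1,0,0,0.1,0,0,0.05,-1,0,0,0,0,0,0,-1,0,0,0,0,0,0,-1])

```text
clock: 21.82
eef_pos: [0.5206, 0.1622, 0.0556]
eef_rot: [0.988, -0.152, -0.001, 0.0]
force: [-1.8, 0.8, 6.0]
opening: 0.0404
```

```bash
python3 st.py
```

```text
21.82 [0.5206 0.1622 0.0556] yaw -0.3052 F [-1.8  0.8  6. ] M [ 0.117  0.452 -0.133] tau7 0.0249 q [-0.54 -0.8 ] open 0.0404
```

Request:
arm_command(steps=[0,0,0.1,0,0,0.05,-1,0,0,0,0,0,0,-1,0,0,0,0,0,0,-1])

```text
clock: 22.07
eef_pos: [0.5207, 0.1622, 0.0557]
eef_rot: [0.984, -0.177, -0.0, 0.0]
force: [-2.6, 0.2, 5.2]
opening: 0.0403
```

```bash
python3 st.py
```

```text
22.07 [0.5207 0.1622 0.0557] yaw -0.3557 F [-2.6  0.2  5.2] M [ 0.119  0.522 -0.121] tau7 0.0632 q [-0.53 -0.85] open 0.0403
```

I'll average readings over a short hold to cut the noise, using camera ticks to let time pass.

```bash
cat > avg.py <<'E'
from h import *
A=[]
for i in range(8):
    ctrl.snapshot("top"); s=ctrl.state(); M=R.from_quat(s["eef_rot"]).as_matrix()
    A.append(np.r_[s["eef_pos"]*1000,np.arctan2(M[1,0],M[0,0]),s["force"],s["torque"],s["joint_torque"][6]])
A=np.array(A); print(round(s["clock"],2),"pos,yaw,F,M,tau7",A.mean(0).round(3).tolist(),"sd Mz,tau7",A.std(0)[[9,10]].round(3))
E
python3 avg.py
```

```text
22.47 pos,yaw,F,M,tau7 [520.65, 162.221, 55.642, -0.356, -2.148, 0.471, 5.612, 0.096, 0.494, -0.112, 0.103] sd Mz,tau7 [0.044 0.002]
```

Request:
arm_command(steps=[0,0,0.1,0,0,0.05,-1,0,0,0,0,0,0,-1,0,0,0,0,0,0,-1])

```text
clock: 22.72
eef_pos: [0.5206, 0.1622, 0.0556]
eef_rot: [0.979, -0.201, -0.0, 0.0]
force: [-2.0, 1.3, 5.9]
opening: 0.0408
```

```bash
python3 avg.py
```

```text
23.12 pos,yaw,F,M,tau7 [520.666, 162.211, 55.638, -0.406, -2.432, 0.543, 5.76, 0.097, 0.506, -0.135, 0.138] sd Mz,tau7 [0.016 0.001]
```

tau7 (sd 0.002) rose from 0.103 to 0.138 N·m over the last 0.05 rad. Free drag is about 0.07, so touch was about 0.1 rad ago. One more small step should land mid-snug.

Request:
arm_command(steps=[0,0,0.06,0,0,0.03,-1,0,0,0,0,0,0,-1,0,0,0,0,0,0,-1])

```text
clock: 23.37
eef_pos: [0.5207, 0.1622, 0.0556]
eef_rot: [0.976, -0.216, -0.0, 0.0]
force: [-2.4, 1.4, 6.4]
opening: 0.0401
```

```bash
python3 avg.py
```

```text
23.77 pos,yaw,F,M,tau7 [520.685, 162.197, 55.621, -0.436, -2.711, 0.389, 6.588, 0.077, 0.523, -0.055, 0.063] sd Mz,tau7 [0.023 0.001]
```

The settled moment is only the static-friction residue (Mz even has the opposite sign), so it doesn't indicate touch. The moment while moving is what matters. I'll back off 0.4 rad and re-approach with continuous motion, reading Mz on every row.

Request:
arm_command(steps=[0,0,-0.4,0,0,-0.1,-1,0,0,-0.19,0,0,-0.1,-1,0,0,-0.19,0,0,-0.1,-1,0,0,-0.19,0,0,-0.1,-1,0,0,0,0,0,0,-1,0,0,0,0,0,0,-1])

```text
clock: 24.27
eef_pos: [0.5206, 0.1622, 0.0562]
eef_rot: [1.0, -0.02, -0.001, 0.0]
force: [-2.6, 0.5, 5.0]
opening: 0.0403
```

```bash
python3 avg.py
```

```text
24.67 pos,yaw,F,M,tau7 [520.584, 162.228, 56.213, -0.039, -3.292, 0.297, 4.169, 0.096, 0.742, 0.03, -0.027] sd Mz,tau7 [0.02  0.014]
```

Request:
arm_command(steps=[0,0,0.1,0,0,0.05,-1,0,0,0.1,0,0,0.05,-1])

```text
clock: 24.83
eef_pos: [0.5206, 0.1622, 0.056]
eef_rot: [0.998, -0.07, -0.001, 0.0]
force: [-3.8, 0.5, 3.8]
opening: 0.0406
```

```bash
python3 st.py
```

```text
24.83 [0.5206 0.1622 0.056 ] yaw -0.1404 F [-3.8  0.5  3.8] M [0.084 0.871 0.028] tau7 0.5909 q [-0.57 -0.64] open 0.0406
```

Request:
arm_command(steps=[0,0,0.1,0,0,0.05,-1])

```text
clock: 24.92
eef_pos: [0.5206, 0.1622, 0.0559]
eef_rot: [0.995, -0.095, -0.001, 0.0]
force: [-3.3, 0.7, 3.9]
opening: 0.0407
```

```bash
python3 st.py
```

```text
24.92 [0.5206 0.1622 0.0559] yaw -0.1904 F [-3.3  0.7  3.9] M [0.057 0.845 0.049] tau7 0.5421 q [-0.56 -0.69] open 0.0407
```

Request:
arm_command(steps=[0,0,0.1,0,0,0.05,-1])

```text
clock: 25.0
eef_pos: [0.5206, 0.1622, 0.0558]
eef_rot: [0.993, -0.12, -0.0, 0.0]
force: [-3.3, -0.3, 4.0]
opening: 0.0406
```

```bash
python3 st.py
```

```text
25.0 [0.5206 0.1622 0.0558] yaw -0.2405 F [-3.3 -0.3  4. ] M [0.077 0.875 0.08 ] tau7 0.5392 q [-0.55 -0.74] open 0.0406
```

Request:
arm_command(steps=[0,0,0.1,0,0,0.05,-1])

```text
clock: 25.08
eef_pos: [0.5207, 0.1622, 0.0557]
eef_rot: [0.989, -0.145, -0.0, 0.0]
force: [-4.3, 0.4, 5.5]
opening: 0.0406
```

```bash
python3 st.py
```

```text
25.08 [0.5207 0.1622 0.0557] yaw -0.2905 F [-4.3  0.4  5.5] M [0.064 0.851 0.019] tau7 0.5396 q [-0.54 -0.79] open 0.0406
```

Request:
arm_command(steps=[0,0,0.1,0,0,0.05,-1])

```text
clock: 25.17
eef_pos: [0.5207, 0.1622, 0.0557]
eef_rot: [0.986, -0.169, -0.0, 0.0]
force: [-3.6, 0.2, 4.9]
opening: 0.0403
```

```bash
python3 st.py
```

```text
25.17 [0.5207 0.1622 0.0557] yaw -0.3405 F [-3.6  0.2  4.9] M [0.066 0.885 0.058] tau7 0.5251 q [-0.53 -0.84] open 0.0403
```

Request:
arm_command(steps=[0,0,0.1,0,0,0.05,-1])

```text
clock: 25.25
eef_pos: [0.5207, 0.1622, 0.0556]
eef_rot: [0.981, -0.194, -0.0, 0.0]
force: [-5.2, 1.0, 5.4]
opening: 0.0407
```

```bash
python3 st.py
```

```text
25.25 [0.5207 0.1622 0.0556] yaw -0.3904 F [-5.2  1.   5.4] M [0.055 0.879 0.156] tau7 0.4901 q [-0.53 -0.88] open 0.0407
```

Request:
arm_command(steps=[0,0,0.1,0,0,0.05,-1])

```text
clock: 25.33
eef_pos: [0.5207, 0.1622, 0.0556]
eef_rot: [0.976, -0.218, -0.0, 0.0]
force: [-4.1, 0.2, 5.3]
opening: 0.0402
```

```bash
python3 st.py
```

```text
25.33 [0.5207 0.1622 0.0556] yaw -0.4402 F [-4.1  0.2  5.3] M [-0.014  0.929  0.126] tau7 0.4412 q [-0.52 -0.93] open 0.0402
```

That is clear: Mz stays at about 0.05 until yaw ≈ -0.32, then goes to 0.14, and tau7 shows the same break. Touch is at about -0.32 and I am 0.12 rad past it. A final 0.03 rad brings it to mid-snug.

Request:
arm_command(steps=[0,0,0.03,0,0,0.03,-1])

```text
clock: 25.42
eef_pos: [0.5207, 0.1622, 0.0556]
eef_rot: [0.973, -0.233, -0.0, 0.0]
force: [-5.0, 0.6, 5.5]
opening: 0.0404
```

```bash
python3 st.py; python3 avg.py
```

```text
25.42 [0.5207 0.1622 0.0556] yaw -0.4699 F [-5.   0.6  5.5] M [0.009 0.957 0.203] tau7 0.0008 q [-0.51 -0.96] open 0.0404
25.82 pos,yaw,F,M,tau7 [520.719, 162.213, 55.627, -0.469, -4.5, 0.204, 5.43, 0.04, 0.945, -0.072, 0.027] sd Mz,tau7 [0.064 0.106]
```

Moving Mz is 0.20 at 0.15 rad past touch, within the snug band. I relieve the arm loads, open, and rise clear.

Request:
arm_command(steps=[-0.9,0.4,-0.2,0,0,0,-1,0,0,0,0,0,0,-1,0,0,0,0,0,0,-1,0,0,0,0,0,0,0.3,0,0,0,0,0,0,1,0,0,0,0,0,0,1,0,0,0,0,0,0,1,0,0,0,0,0,0,1,0,0,0,0,0,0,1,0,0,0,0,0,0,1,0,0,-5,0,0,0,1,0,0,-10,0,0,0,1,0,0,-15,0,0,0,1,0,0,-20,0,0,0,1,0,0,-20,0,0,0,1,0,0,-20,0,0,0,1,0,0,-20,0,0,0,1])

```text
clock: 27.23
eef_pos: [0.5202, 0.1626, 0.1679]
eef_rot: [0.973, -0.232, 0.001, -0.0]
force: [1.3, -0.9, -0.3]
opening: 0.0858
```

Request:
arm_command(steps=[-15,25,-10,0,0,0,1,-15,25,-10,0,0,0,1,-15,25,0,0,0,0,1,-15,25,0,0,0,0,1,-15,25,0,0,0,0,1,-15,25,0,0,0,0,1,0,0,0,0,0,0,1,0,0,0,0,0,0,1])

```text
clock: 27.9
eef_pos: [0.372, 0.0686, 0.1869]
eef_rot: [0.973, -0.233, 0.002, 0.0]
force: [0.6, 0.8, -0.2]
opening: 0.0853
```

```bash
python3 st.py
python3 - <<'E'
from fit import *; import pickle
T=snap("top","t7"); S=snap("scene","s7")
for nm,s in(("S",S),("T",T)):
    q,f=fit([s],gauge(40)[:1],(.5205,.161,1.8125),.012,pad=3); print(nm,"tail fit",q.round(4),round(f,1))
a=T["frame"][150:235,245:345]; b=S["frame"][175:260,290:390]
cv2.imwrite("pics/c7.png",cv2.cvtColor(cv2.resize(np.hstack([a,b]),None,fx=4,fy=4,interpolation=cv2.INTER_CUBIC),cv2.COLOR_RGB2BGR))
E
```

```text
27.9 [0.372  0.0686 0.1869] yaw -0.4694 F [ 0.6  0.8 -0.2] M [ 0.024  0.003 -0.019] tau7 0.0792 q [-0.44 -0.6 ] open 0.0853
S tail fit [0.5233 0.1607 1.764 ] 143.3
T tail fit [0.5283 0.1653 1.7271] 195.3
```

View pics/c7.png

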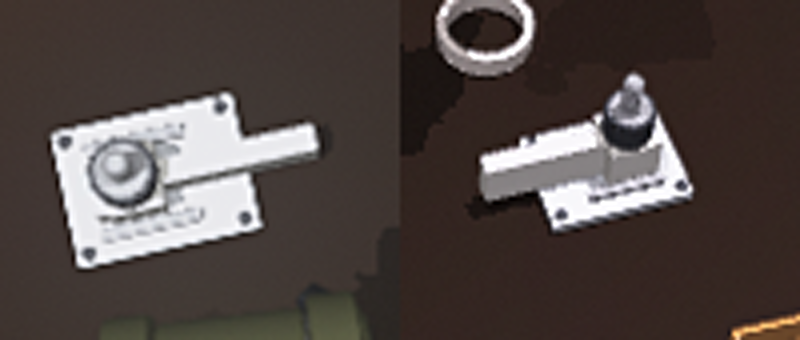

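The picture shows the gauge flat, its head under the collar with the collar bearing on it at scene crop (628,140), and the tail end at top crop (320,140). One last numeric check of seating.

Run:
```python
from h import *; import pickle
T=pickle.load(open("top0.pkl","rb"));S=pickle.load(open("scene0.pkl","rb"))
for d in(0,-.005,-.010):
    g=gp((.5205,.1622,1.8125),-.12+d); print("short of home mm",-d*1000,"T end",proj(T,(*g,.052)).round(1),"S end near/far",[proj(S,(g[0]+k*.00777,g[1]+k*.00194,.052)).round(1) for k in(-1,1)])
a=cv2.imread("pics/t7.png").mean(2); b=cv2.imread("pics/s7.png").mean(2)
print("T row185",a[185,318:332].round(),"row184",a[184,318:332].round()); print("S rows 214-218 x305..316\n",b[213:220,305:317].round())
```

```text
short of home mm 0 T end [323.6 182.7] S end near/far [array([310.5, 213.6]), array([312. , 217.6])]
short of home mm 5.0 T end [325.6 182.2] S end near/far [array([309., 214.]), array([310.5, 218. ])]
short of home mm 10.0 T end [327.5 181.8] S end near/far [array([307.5, 214.3]), array([309. , 218.3])]
T row185 [235. 235. 235. 237. 243. 227. 122.  29.  41.  42.  53.  57.  56.  55.] row184 [235. 235. 235. 236. 246. 194.  81.  31.  42.  42.  52.  57.  56.  55.]
S rows 214-218 x305..316
 [[ 39.  39.  39.  38.  34.  67. 128. 126. 197. 197. 255. 255.]
 [ 38.  39.  39.  37.  30. 176. 255. 255. 255. 254. 252. 251.]
 [ 39.  39.  39.  36.  27. 195. 255. 253. 251. 251. 250. 251.]
 [ 40.  38.  40.  36.  30. 101. 255. 253. 252. 250. 251. 252.]
 [ 39.  39.  39.  38.  31. 104. 237. 254. 253. 208. 202. 167.]
 [ 39.  38.  39.  38.  35. 108. 155. 165. 126. 124. 125. 127.]
 [ 40.  40.  39.  38.  52. 113. 121. 129. 130. 130. 131. 130.]]
```

Run:
```python
from h import *
print(ctrl.state()["clock"]); print(ctrl.finish_job())
```

```text
28.0
the job is handed in; nothing more can be done
None
```

The taller gauge is home on the rod with the collar nipped down on it. I handed the job in at 28 s, with the gripper open and clear of everything.

- **Gauge:** I gripped it by the tail, set it on the plate and slid it along the channel until it stopped. At the stop the load was about 6.5 N, purely along the channel with no side load. In the last top picture the tail end is at pixel column 323.5–324, against 323.6 predicted for fully home, so within about 1 mm. The scene picture is within about half a pixel of home too, or 1–2 mm.
- **Collar:** One clockwise grasp took it to about 3.2 rad. Readings taken with the arm stopped were misleading, because they showed only leftover static friction. So I backed off 0.4 rad and came down again, reading the moment while turning. It held at about 0.05 N·m, then broke upward at touch and reached 0.20 N·m about 0.15 rad past it, which is mid-snug. The force along the rod was judged from that angle and the rise in moment; I could not measure it directly.

**Checks that failed or disagreed:**
- My first two grip commands were refused for miscounted numbers. They had no effect, but the close command sent with the first one ran, so the fingers partly closed in mid-air before I redid it.
- The two cameras disagreed by 3–5 mm on the stand's position. I went by the top view and the contact forces.
- The automatic fit of the tail in the last pictures was thrown off by the white plate behind it, so I checked the tail's edge pixels instead.

I moved nothing else on the bench.

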